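Turn the foot blocks over, clamp them and bring the full carton of screws

ROBOT

A 6-joint arm with a two-finger parallel gripper is mounted at the origin on a cart in front of the work surface, level with it; the furniture and walls round the work are solid. World frame = base frame: x ahead of the robot, y to its left, z up, the work surface at z = 0. Lengths are in m, angles in rad, forces in N, time in s.
With the tool pointing down it reaches from about 0.275 to 0.875 m from the base axis. Payload 12.5 kg.
Tool frame: the origin (TCP) lies on the centre line of the jaws, within the pads' length; the fingertips stand r.finger_overhang ahead of it and the grasp point (between the pads) lies 3 mm ahead of it (r.finger_overhang is the distance from the TCP to the fingertips, in m); z points along the fingers, y is the line along which they close (so a half turn about z gives the same grasp; the last joint's range is limited). The gripper opens to 85 mm and grips with 20 to 120 N. Pads are 22 mm wide; open, the fingers measure 114 mm over their backs; the gripper's body (76 mm by 85 mm) begins 54 mm behind the grasp point. The pads swing forward as they close: fully open they stand 13 mm farther back than shut.
Start: joints at [1.183, 0.351, 1.652, -0, 1.139, -0.085], TCP at [0.164, 0.525, 0.253] pointing down, gripper open.
Joint ranges: [-2.75, 2.75], [-0.79, 2.1], [0.01, 2.65], [-1.57, 4.71], [0.07, 3.14], [-2.87, 2.87]. Speed limits (rad/s): [2.22, 2.22, 2.79, 3.14, 3.14, 3.14].

INTERFACE

Orientations are given as a unit quaternion [x, y, z, w].
In Python, from cell import r, optics gives the robot as it stands. The module is installed in compiled form; this text tells all that it offers. Calls block until the motion is done:
- r.move_to(position, orientation): joint-space move of the TCP to a pose.
- r.move_linear(position, rot=None, vel=0.15): straight line of the TCP; rot=None keeps the orientation; vel is the mean speed in m/s.
- r.set_joints(angles): joint-space move.
- r.set_gripper(opening, squeeze=None): opening from 0.0 (shut) to 1.0 (fully open); squeeze is the grip in N (None keeps the last); returns when the fingers have stopped.
- r.sleep(seconds).
- r.inverse_kinematics(position, orientation): joint angles nearest the present ones, or None.
- optics.get_image(name): name is "scene" or "top" or "wrist"; returns a dict with "pixels" (420x560x3 uint8, red, green, blue), "depth" (420x560 float32, m along the optical axis (not along the pixel's ray), 0 where there is no reading), "fx", "fy", "cx", "cy" (pixels), "D" ([k1, k2, p1, p2, k3] as OpenCV has them; the pictures are not rectified), "camera_from_world" (4x4, takes a point from world to camera coordinates); the wrist camera has in their place "mount" (4x4, takes a point from camera to tool coordinates, whose origin is the TCP and whose axes are the flange's). Camera axes: x right, y down, z forward; pixel columns grow to the right and rows downward; lengths in m; the calibration is good to about 2 mm. A picture is of the moment at which its call begins: read the wrist's pose just before it.
A pose or a line that the arm cannot do raises r.PlanningError and nothing moves.
- r.hand_in(): hands the job in; it is judged then, once.
Readings, each from a call of its own:
- r.current_t(): time.
- r.current_q(): joint angles.
- r.current_qvel(): joint speeds.
- r.current_effort(): joint torques, N m.
- r.current_tool_pos(): TCP position.
- r.current_ee_rot(): TCP orientation.
- r.current_contact_force(): force on the tool from outside, world axes, zero at the start.
- r.current_torque(): the same for the moment, N m.
- r.current_opening(): opening from 0.0 (shut) to 1.0 (fully open).
- r.current_finger_force(): force on a finger pad.
Only numpy, scipy, OpenCV 4.12 (cv2) and the standard library are available. Lean on these libraries where they do the work, as an engineer would, in place of code of your own. Each camera call takes 0.05 s, during which the arm holds its last target. There are 200 camera calls.

TASK

Get the cabinet feet ready for screwing: draw the jaw of the clamping board right back, turn each wooden foot block over so that its large counterbored hole faces up, lay them all side by side on the board between fence and jaw, and push the jaw in until you feel it clamp them tight against the fence. Of the two closed cartons of screws on the left, find the full one by its weight and set it upright in the low-lipped bay at the board's right-hand end; the other carton stays upright on the bench, and the tools lying about are left where they are.

Things in the scene. Friction and masses are not known exactly. Their poses are not given: they have to be found in the camera images.
- board: fixed plywood clamping board, 220 mm (own x, away from the robot) by 380 mm (own y, to the left) by 12 mm thick. Origin on the bench, 105 mm short of its far edge, midway along y. On it at the back a fence 270 mm long, 20 mm high above the base; before that the sliding jaw, as long and high; at the right-hand (-y) end the bay for the screws. Blocks may lie anywhere between jaw and fence
- fence_face (a point): foot of the fence's front face, at the middle of the fence's length, on the top of the base (12 mm above the bench); x points away from the robot into the fence, y along the fence (it runs from -135 to +135 mm), z up. A block tight against the fence has its centre at x = -28 mm
- jaw (a joint): position of the sliding jaw, m: 0 = drawn right back (110 mm between jaw and fence), growing as it is pushed toward the fence (board x): the gap is 110 mm less this value, and at 0.054 it closes on 56 mm blocks. Range 0 to 0.060. It slides stiffly, with about 4 N of friction, and stays where it is left
- jaw_knob (a point): middle of the grip of the jaw's upright turned wooden knob, 26 mm across; this point is 52 mm above the bench, the knob's top 64 mm. It stands on the jaw's tongue on the robot's side, 66 mm behind the clamping face, and moves with the jaw; the tongue runs between two guides whose tops are 28 mm above the bench. Pinch it from above, fingertips clear of the guides
- screw_bay (a point): centre of the floor of the bay, on top of the base (12 mm above the bench), inside 116 mm (board x) by 76 mm (board y), with lips 8 mm high round it; a carton fits with its long side along board x
- foot_1: wooden foot block, 56 x 56 x 24 mm, 60 g, origin at its centre, own z square to its faces. The -z face has a counterbore 30 mm wide, 10 mm deep; the +z face is plain but for a 9 mm bolt hole. It starts flat on the bench with +z up, the counterbore underneath, and has to end with -z up. It stands safely on any of its 24 mm edges. May be absent
- foot_2: wooden foot block, 56 x 56 x 24 mm, 60 g, origin at its centre, own z square to its faces. The -z face has a counterbore 30 mm wide, 10 mm deep; the +z face is plain but for a 9 mm bolt hole. It starts flat on the bench with +z up, the counterbore underneath, and has to end with -z up. It stands safely on any of its 24 mm edges. May be absent
- foot_3: wooden foot block, 56 x 56 x 24 mm, 60 g, origin at its centre, own z square to its faces. The -z face has a counterbore 30 mm wide, 10 mm deep; the +z face is plain but for a 9 mm bolt hole. It starts flat on the bench with +z up, the counterbore underneath, and has to end with -z up. It stands safely on any of its 24 mm edges. May be absent
- carton_a: closed cardboard carton of screws, 92 mm long (own x) by 56 mm wide (own y) by 46 mm high, one of two that look alike; one is full (0.6 to 0.9 kg), the other has few screws left (0.2 to 0.35 kg). Origin at the centre of its underside, z up. It starts upright on the bench
- carton_b: closed cardboard carton of screws, 92 mm long (own x) by 56 mm wide (own y) by 46 mm high, one of two that look alike; one is full (0.6 to 0.9 kg), the other has few screws left (0.2 to 0.35 kg). Origin at the centre of its underside, z up. It starts upright on the bench
- screwdriver: red-handled screwdriver, 226 mm long, 25 mm thick, lying on the bench at the right in front; not needed, leave it. Origin under its middle
- sliding_bevel: sliding bevel, dark wooden stock 150 x 23 x 19 mm, lying at the right behind the blocks; not needed, leave it. Origin under its middle

How it is judged:
By the outcome, as a careful person would: the job done as asked, in the order asked, and still so for the second after the job is handed in, with the robot touching nothing.
Of foot_1, foot_2, foot_3 only 2 to 3 are there at a start; the rules pass over those that are not, and their reading is None.
At some moment in a run one of foot_1, foot_2, foot_3, carton_a, carton_b may be knocked a few centimetres aside while the robot is not near it.
Once in a run the grip may slacken for a moment while it holds something.
It also fails if it takes over 210 s, if anything falls off the work surface, if the arm or the gripper's body presses on something with over 40 N, if the wrist force passes 120 N, or if a joint passes its speed limit or range.

## Working session

There is one attempt and no reset: what is moved stays moved. The work goes in short steps, each a Python script; the robot and the scene stay as the last script left them, time stands still between calls to the robot, and variables do not carry over. Pictures are saved under pics/ and viewed, at most 14 in all, crops included, and the job is handed in when it is done.

```bash
mkdir -p pics; cat > h.py <<'E'
import numpy as np, cv2
from cell import r, optics
from scipy.spatial.transform import Rotation as R
def save(n,f):
    im=optics.get_image(n); cv2.imwrite('pics/'+f,im['pixels'][:,:,::-1]); return im
def cloud(im,T=None):
    """world xyz per pixel"""
    K=np.array([[im['fx'],0,im['cx']],[0,im['fy'],im['cy']],[0,0,1]])
    h,w=im['depth'].shape
    uv=np.stack(np.meshgrid(np.arange(w),np.arange(h)),-1).reshape(-1,1,2).astype(np.float64)
    n=cv2.undistortPoints(uv,K,np.array(im['D'],float)).reshape(h,w,2)
    d=im['depth'].astype(float); P=np.dstack([n*d[...,None],d])
    if T is None: T=np.linalg.inv(im['camera_from_world'])
    W=P@T[:3,:3].T+T[:3,3]; W[d==0]=np.nan
    return W
def wristT(im,p,q):
    T=np.eye(4);T[:3,:3]=R.from_quat(q).as_matrix();T[:3,3]=p
    return T@np.array(im['mount'])
E
python3 - <<'E'
from h import *
print(r.finger_overhang,r.current_t(),r.current_ee_rot(),r.current_contact_force())
for n in('scene','top'):
    im=save(n,n+'0.png'); W=cloud(im); np.save(n+'0.npy',W); print(np.linalg.inv(im['camera_from_world']).round(3).tolist(),im['fx'])
im=optics.get_image('wrist');print(np.array(im['mount']).round(3).tolist())
E
```

```text
0.022 0.0 [ 1.50791379e-01  9.88565424e-01 -5.86879889e-04 -1.37210497e-04] [0.13374511 0.61436164 0.57167112]
[[0.814, -0.322, 0.483, -0.327], [-0.581, -0.425, 0.695, -1.21], [-0.019, -0.846, -0.533, 1.007], [0.0, 0.0, 0.0, 1.0]] 507.0951646650016
[[-0.018, -0.985, 0.173, 0.293], [-1.0, 0.021, 0.017, -0.019], [-0.02, -0.172, -0.985, 1.279], [0.0, 0.0, 0.0, 1.0]] 438.4669104068517
[[-0.0, -0.958, -0.287, 0.072], [1.0, -0.0, 0.0, 0.0], [-0.001, -0.287, 0.958, -0.121], [0.0, 0.0, 0.0, 1.0]]
```

View pics/top0.png

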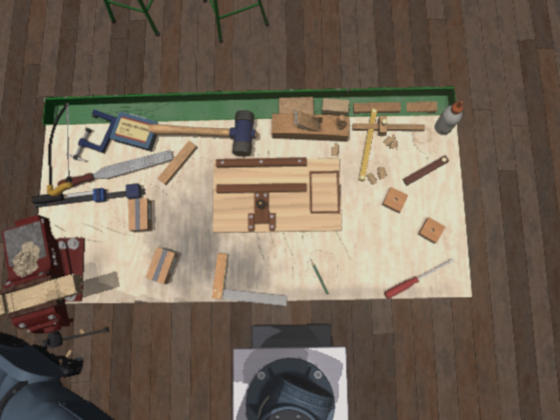

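View pics/scene0.png

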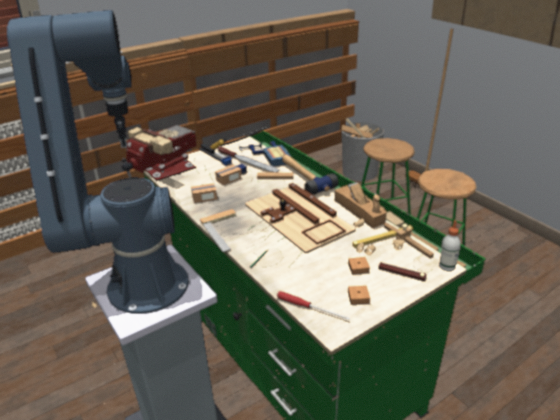

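The top view shows two feet at about (395,200) and (431,230), cartons at (138,213) and (161,265), and the board with its knob at (261,203). No third foot is visible. Next I'll measure them from both cameras' depth.

```bash
cat >> h.py <<'E'
def blob(W,c,rad,zlo,zhi):
    """min-area rectangle of points within rad of c (world xy) and height band"""
    m=(np.hypot(W[...,0]-c[0],W[...,1]-c[1])<rad)&(W[...,2]>zlo)&(W[...,2]<zhi)
    P=W[m]
    if len(P)<8: return None
    b=cv2.boxPoints(cv2.minAreaRect((P[:,:2]*1000).astype(np.float32)))/1000
    e1,e2=b[1]-b[0],b[2]-b[1]
    if np.linalg.norm(e1)<np.linalg.norm(e2): e1,e2=e2,e1
    return dict(c=b.mean(0).round(4),L=np.linalg.norm(e1).round(4),S=np.linalg.norm(e2).round(4),yaw=round(float(np.arctan2(e1[1],e1[0])),3),z=np.median(P[:,2]).round(4),n=len(P))
E
python3 - <<'E'
from h import *
t=np.load('top0.npy'); s=np.load('scene0.npy')
for n,(u,v),lo,hi in [('f1',(395,200),.017,.04),('f2',(431,230),.017,.04),('cA',(138,213),.03,.07),('cB',(161,265),.03,.07),('knob',(261,203),.045,.08),('jawbar',(240,188),.02,.05),('fence',(240,161),.02,.05)]:
    p=t[v,u]; print(n,p.round(4))
    print('  top',blob(t,p,.07 if n[0] in'fc' else .03,lo,hi)); print('  scn',blob(s,p,.07 if n[0] in 'fc' else .03,lo,hi))
for uv in [(192,218),(192,305),(188,220),(188,300),(162,220),(162,300),(160,260),(176,230),(176,290),(192,325),(215,230),(215,305)]:
    print(uv,t[uv].round(4))
# fence / jaw: points z>.022 in the board region
m=(t[...,2]>.025)&(t[...,2]<.042)&(abs(t[...,1]-.06)<.16)&(t[...,0]>.3)&(t[...,0]<.62)
vv,uu=np.where(m)
for a,b in((150,172),(178,198)):
    k=(vv>=a)&(vv<b)&(uu>205)&(uu<320); P=t[vv[k],uu[k]]; q=cv2.minAreaRect((P[:,:2]*1000).astype(np.float32)); print(a,q,np.median(P[:,2]),cv2.boxPoints(q).round(1).tolist())
E
python3 - <<'E'
import cv2
a=cv2.imread('pics/top0.png')[140:310,120:460]
cv2.imwrite('pics/c.png',cv2.resize(a,(800,400),interpolation=cv2.INTER_CUBIC))
E
```

```text
f1 [ 0.5708 -0.3231  0.0015]
  top {'c': array([ 0.5876, -0.3291], dtype=float32), 'L': np.float32(0.101), 'S': np.float32(0.0566), 'yaw': -0.501, 'z': np.float64(0.0226), 'n': 362}
  scn {'c': array([ 0.5791, -0.3242], dtype=float32), 'L': np.float32(0.094), 'S': np.float32(0.0813), 'yaw': -0.154, 'z': np.float64(0.0221), 'n': 232}
f2 [ 0.4788 -0.4246 -0.0013]
  top {'c': array([ 0.4762, -0.4209], dtype=float32), 'L': np.float32(0.0576), 'S': np.float32(0.0575), 'yaw': 1.027, 'z': np.float64(0.0226), 'n': 368}
  scn {'c': array([ 0.4765, -0.42  ], dtype=float32), 'L': np.float32(0.0665), 'S': np.float32(0.0572), 'yaw': 1.03, 'z': np.float64(0.0238), 'n': 306}
cA [0.5392 0.4303 0.0463]
  top {'c': array([0.5469, 0.4337], dtype=float32), 'L': np.float32(0.1157), 'S': np.float32(0.0633), 'yaw': 0.119, 'z': np.float64(0.0451), 'n': 678}
  scn {'c': array([0.5429, 0.4357], dtype=float32), 'L': np.float32(0.1188), 'S': np.float32(0.0753), 'yaw': 0.073, 'z': np.float64(0.0439), 'n': 236}
cB [0.3877 0.3587 0.0444]
  top {'c': array([0.3873, 0.3613], dtype=float32), 'L': np.float32(0.0906), 
[... 1115 characters left out ...]
 'L': np.float32(0.136), 'S': np.float32(0.0847), 'yaw': -1.553, 'z': np.float64(0.0312), 'n': 285}
(192, 218) [0.5993 0.1998 0.0331]
(192, 305) [ 0.5988 -0.0556  0.0113]
(188, 220) [0.6122 0.1947 0.0293]
(188, 300) [ 0.6067 -0.0408  0.0295]
(162, 220) [0.6908 0.1948 0.0328]
(162, 300) [ 0.6848 -0.0426  0.0332]
(160, 260) [0.693  0.0755 0.0361]
(176, 230) [0.653  0.1678 0.0119]
(176, 290) [ 0.6487 -0.0121  0.0119]
(192, 325) [ 0.5981 -0.1151  0.0087]
(215, 230) [0.5332 0.1667 0.0158]
(215, 305) [ 0.5295 -0.0539  0.0106]
150 ((0.0, 0.0), (0.0, 0.0), 0.0) nan [[0.0, 0.0], [0.0, 0.0], [0.0, 0.0], [0.0, 0.0]]
178 ((601.2802734375, 75.39366149902344), (37.31778335571289, 262.1869201660156), 0.06225429102778435) 0.031323749571474435 [[582.5, 206.5], [582.7999877929688, -55.70000076293945], [620.0999755859375, -55.70000076293945], [619.7999877929688, 206.5]]
  return _methods._mean(a, axis=axis, dtype=dtype,
  ret = ret.dtype.type(ret / rcount)
```

View pics/c.png

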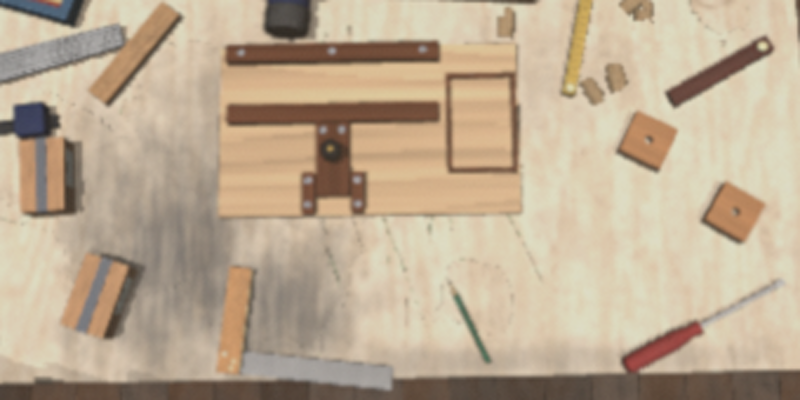

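The crop confirms two feet, the jaw partly closed (gap about 60 mm), and clear bench around (0.45,-0.24) for flipping. Next I'll refine the fits and check IK for the tilted poses.

```bash
cat >> h.py <<'E'
def pose(c,psi,a,back,flip=0):
    """tool pose: heading psi, tilt a (a>0 points along psi), TCP 'back' behind point c; fingers close across psi"""
    z=np.array([np.sin(a)*np.cos(psi),np.sin(a)*np.sin(psi),-np.cos(a)]); y=np.array([-np.sin(psi),np.cos(psi),0])*(-1 if flip else 1)
    return np.array(c)-back*z, R.from_matrix(np.stack([np.cross(y,z),y,z],1)).as_quat()
def lim(q): return None if q is None else np.round(q,2)
def edge_fit(W,x0,x1,y0,y1,lo,hi,side):
    """line x=a+b*y through the extreme-x points of each y column"""
    m=(W[...,0]>x0)&(W[...,0]<x1)&(W[...,1]>y0)&(W[...,1]<y1)&(W[...,2]>lo)&(W[...,2]<hi); P=W[m]
    k=np.round(P[:,1]/.004).astype(int); E=np.array([[P[k==j,1].mean(),np.percentile(P[k==j,0],98 if side>0 else 2)] for j in np.unique(k)])
    b,a=np.polyfit(E[:,0],E[:,1],1); return a,b,E[:,1].std()
E
python3 - <<'E'
from h import *
t=np.load('top0.npy')
print('f1',blob(t,(.582,-.328),.043,.017,.035));print('f2',blob(t,(.4762,-.4209),.043,.017,.035))
print('cA',blob(t,(.541,.432),.053,.038,.06));print('cB',blob(t,(.3873,.3613),.056,.038,.06))
print('jaw front',edge_fit(t,.595,.65,-.05,.2,.024,.05,1)); print('jaw back',edge_fit(t,.595,.65,-.05,.2,.024,.05,-1))
print('fence front',edge_fit(t,.665,.72,-.05,.2,.024,.05,-1)); print('fence back',edge_fit(t,.665,.725,-.05,.2,.024,.05,1))
F=(.45,-.24)
for nm,c,ps in [('f1',(.58,-.328,.02),-.5),('f2',(.476,-.42,.02),-.544),('F',(*F,.03),0),('Board',(.63,.12,.03),0)]:
  for psi in [ps+i*np.pi/2 for i in range(4)]:
    out=[]
    for a in (-60,-30,30,60):
      for fl in (0,1):
        p,q=pose(c,psi,np.radians(a),.016,fl); out.append('y' if r.inverse_kinematics(p,q) is not None else '-')
    print(nm,round(psi,2),''.join(out))
print(r.finger_overhang); r.set_gripper(.6,40); print(r.finger_overhang,r.current_opening())
E
```

```text
f1 {'c': array([ 0.5698, -0.3195], dtype=float32), 'L': np.float32(0.0566), 'S': np.float32(0.0559), 'yaw': 1.064, 'z': np.float64(0.0226), 'n': 324}
f2 {'c': array([ 0.4762, -0.4209], dtype=float32), 'L': np.float32(0.0576), 'S': np.float32(0.0575), 'yaw': 1.027, 'z': np.float64(0.0226), 'n': 368}
cA {'c': array([0.5369, 0.4327], dtype=float32), 'L': np.float32(0.0955), 'S': np.float32(0.0582), 'yaw': 0.065, 'z': np.float64(0.0453), 'n': 617}
cB {'c': array([0.3873, 0.3613], dtype=float32), 'L': np.float32(0.0906), 'S': np.float32(0.0581), 'yaw': -0.353, 'z': np.float64(0.0452), 'n': 644}
jaw front (np.float64(0.6210191152540782), np.float64(0.003145567211538352), np.float64(0.0012519498981947675))
jaw back (np.float64(0.5989864902969995), np.float64(0.0035101013093783756), np.float64(0.0015276801165805024))
fence front (np.float64(0.678194428167476), np.float64(0.005181129227238536), np.float64(0.0008535949895931102))
fence back (np.float64(0.7006704370034477), np.float64(0.0509921229422576), np.float64(0.008443358584276639))
f1 -0.5 yyyyyyyy
f1 1.07 yyyyyyyy
f1 2.64 yyyyyyyy
f1 4.21 yyyyyyyy
f2 -0.54 yyyy-yyy
f2 1.03 yyyyyyyy
f2 2.6 yyy-yyyy
f2 4.17 yyyyyyyy
F 0.0 yyyyyyyy
F 1.57 yyyyyyyy
F 3.14 yyyyyyyy
F 4.71 yyyyyyyy
Board 0.0 yyyyyyyy
Board 1.57 yyyyyyyy
Board 3.14 yyyyyyyy
Board 4.71 yyyyyyyy
0.022
0.022 0.5990423160143342
```

```bash
cat >> h.py <<'E'
def best(c,psi,a,back):
    """of the two half-turn equivalents, the one nearest in joint space"""
    o=[]
    for f in (0,1):
        p,q=pose(c,psi,a,back,f); j=r.inverse_kinematics(p,q)
        if j is not None: o.append((np.abs(np.array(j)-r.current_q()).max(),f))
    return min(o)[1]
def F(): return np.mean([r.current_contact_force() for _ in range(5)],0)
def near(p,q,up=.1):
    p=np.array(p); r.move_to(p+[0,0,up],q)
E
python3 - <<'E'
from h import *
k=(.5565,.075,.055)
f=best(k,np.pi/2,0,0); p,q=pose(k,np.pi/2,0,0,f)
near(p,q,.08); f0=F(); r.move_linear(p,vel=.1); print('down',(F()-f0).round(1))
r.set_gripper(0,60); print('open',r.current_opening(),r.current_finger_force(),(F()-f0).round(1),np.round(r.current_tool_pos(),4))
x=r.current_tool_pos()[0]
r.move_linear([x-.045,*p[1:]],vel=.05); print((F()-f0).round(1))
for i in range(16):
    t=r.current_tool_pos(); r.move_linear([x-.045-.0015*(i+1),*p[1:]],vel=.03); d=F()-f0
    print(np.round(r.current_tool_pos()[0],4),d.round(1))
    if d[0]>14: break
t=r.current_tool_pos(); print(r.current_t(),r.finger_overhang)
r.set_gripper(.6); r.move_linear([t[0],t[1],.16],vel=.15); 
r.move_to([.35,.1,.35],q)
im=save('top','top1.png'); t=cloud(im); np.save('top1.npy',t)
print('jaw front',edge_fit(t,.53,.6,-.05,.2,.024,.05,1),r.current_t())
print('f1',blob(t,(.57,-.3195),.043,.017,.035));print('f2',blob(t,(.4762,-.4209),.043,.017,.035))
E
```

```text
down [ 0.5  0.8 -0.6]
open 0.275738158449539 58.61896357499063 [-0.9 -0.2  5.3] [0.557  0.075  0.0559]
[1.4 1.2 8.9]
0.5113 [1.9 0.8 7.6]
0.5098 [2.8 0.5 6.5]
0.5083 [2.4 1.2 7.4]
0.5068 [1.7 2.3 6.9]
0.5054 [3.  1.3 6.7]
0.5039 [2.7 1.1 7.3]
0.5023 [3.  1.1 7. ]
0.5023 [11.2  1.5 -0.9]
0.5021 [17.9  0.7 -9.8]
7.3667 0.022
jaw front (np.float64(0.5657669613118874), np.float64(0.0025562350243772563), np.float64(0.0011158339455963413)) 9.6167
f1 {'c': array([ 0.5689, -0.319 ], dtype=float32), 'L': np.float32(0.0578), 'S': np.float32(0.0567), 'yaw': -0.483, 'z': np.float64(0.0228), 'n': 364}
f2 {'c': array([ 0.4758, -0.4216], dtype=float32), 'L': np.float32(0.0577), 'S': np.float32(0.0574), 'yaw': 1.023, 'z': np.float64(0.0227), 'n': 372}
```

```bash
cat >> h.py <<'E'
D=np.radians
def approach(c,psi,a,back,dist=.09,f=None):
    if f is None: f=best(c,psi,a,back+dist)
    p,q=pose(c,psi,a,back,f); p2,_=pose(c,psi,a,back+dist,f)
    return p,q,p2,f
def pick(c,psi,a,back,grip=40,op=.85,dist=.09):
    p,q,p2,f=approach(c,psi,a,back,dist)
    r.set_gripper(op); r.move_to(p2,q); f0=F(); r.move_linear(p,vel=.12); print('at',(F()-f0).round(1),end=' ')
    r.set_gripper(0,grip); print('opening mm',round(r.current_opening()*85,1),'ff',round(r.current_finger_force(),1)); return f
def held(lo,hi): 
    w=r.current_opening()*85; print('held',round(w,1)); return lo<w<hi
def release(op=.85,dist=.09):
    r.set_gripper(op); p=np.array(r.current_tool_pos()); d=R.from_quat(r.current_ee_rot()).as_matrix()[:,2]; r.move_linear(p-d*dist,vel=.15)
E
python3 - <<'E'
from h import *
S=(.45,-.24)
p,q=pose((*S,.03),0,0,0,best((*S,.03),0,0,0)); near(p,q,.1); r.set_gripper(.7); f0=F(); r.move_linear(p)
for i in range(20):
    r.move_linear(p-[0,0,.001*(i+1)],vel=.02); d=F()-f0
    if d[2]>4: break
print('touch TCP z',r.current_tool_pos()[2],d.round(1)); r.move_linear(p+[0,0,.12])
k=.018
pick((.569,-.319,.012),-.483,D(-30),k)
t=np.array(r.current_tool_pos()); r.move_linear(t+[0,0,.09],vel=.15); held(50,60)
c=np.array([*S,.0285])
p,q,p2,f=approach(c,0,D(60),k,0)
p,q=pose(c,0,D(60),k,f); r.move_to(p+[0,0,.08],q); print(held(50,60)); f0=F(); r.move_linear(p+[0,0,.003],vel=.1)
for i in range(8):
    r.move_linear(p+[0,0,.002-.001*i],vel=.02); d=F()-f0
    if d[2]>2.5: break
print('set',d.round(1),np.array(r.current_tool_pos())-p,held(50,60)); release(); t=np.array(r.current_tool_pos()); r.move_linear(t+[0,0,.15])
r.move_to([.35,.1,.35],pose((0,0,0),0,0,0,f)[1])
im=save('top','top2.png'); W=cloud(im); print(blob(W,S,.06,.03,.08),blob(W,(.4758,-.4216),.043,.017,.035),r.current_t())
a=cv2.imread('pics/top2.png')[140:310,120:460]; cv2.imwrite('pics/c2.png',cv2.resize(a,(800,400),interpolation=cv2.INTER_CUBIC))
E
```

```text
touch TCP z 0.016940651654886483 [-4.2  2.4 17.8]
at [ 0.6 -1.4  0.1] opening mm 54.8 ff 43.4
held 54.9
held 54.6
True
held 54.5
set [-2.1  0.4  7.2] [ 1.70191203e-04 -1.76485277e-05 -3.51915583e-03] True
None {'c': array([ 0.4763, -0.4212], dtype=float32), 'L': np.float32(0.0593), 'S': np.float32(0.0568), 'yaw': -0.547, 'z': np.float64(0.0228), 'n': 371} 29.85
```

View pics/c2.png

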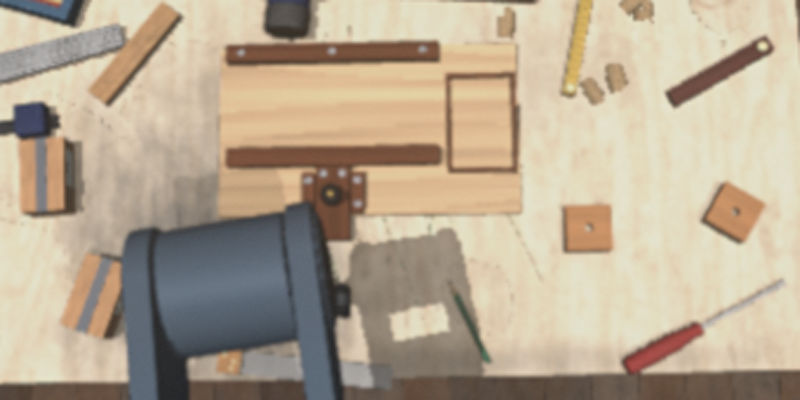

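Foot 1 is lying flat again with its plain face up, at crop pixel (588,228). It didn't stay standing, because the tips are 17 mm ahead of the TCP at this opening and only held its upper edge. I'll retry with a deeper, firmer grasp and take a picture before releasing.

```bash
cat >> h.py <<'E'
def crop(n,f,u0,u1,v0,v1,s):
    im=optics.get_image(n); cv2.imwrite('pics/'+f,cv2.resize(im['pixels'][v0:v1,u0:u1,::-1],None,fx=s,fy=s,interpolation=cv2.INTER_CUBIC)); return im
E
python3 - <<'E'
from h import *
W=cloud(optics.get_image('top')); b=blob(W,(.455,-.24),.06,.017,.05); print(b)
k=.011; y=(b['yaw']+np.pi/4)%(np.pi/2)-np.pi/4
pick((*b['c'],.0125),y,D(-30),k,grip=80)
t=np.array(r.current_tool_pos()); r.move_linear(t+[0,0,.08],vel=.15)
c=np.array([.45,-.24,.0285]); _,_,_,f=approach(c,0,D(60),k,0)
p,q=pose(c,0,D(60),k,f); r.move_to(p+[0,0,.06],q); held(50,60); f0=F(); crop('scene','s3.png',300,460,180,320,5)
r.move_linear(p+[0,0,.004],vel=.1); print((F()-f0).round(1),r.current_t())
E
```

```text
{'c': array([ 0.4601, -0.2383], dtype=float32), 'L': np.float32(0.0571), 'S': np.float32(0.0563), 'yaw': 1.538, 'z': np.float64(0.0225), 'n': 380}
at [-0.4 -0.1  1.4] opening mm 53.8 ff 84.8
held 54.3
[-0.8 -0.1  0.2] 36.4
```

View pics/s3.png

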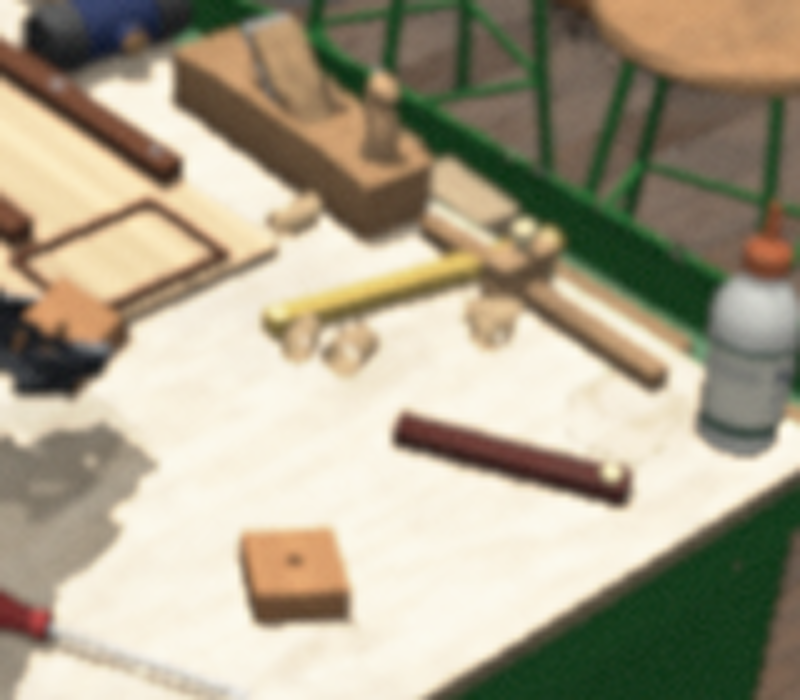

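The block is held at (70,310), but its orientation isn't clear from this angle. I'll check with the wrist camera.

```bash
python3 - <<'E'
from h import *
p,q=r.current_tool_pos(),r.current_ee_rot(); print(np.round(p,3),R.from_quat(q).as_matrix()[:,2].round(2),r.current_opening()*85)
im=save('wrist','w3.png'); W=cloud(im,wristT(im,p,q)); np.save('w3.npy',W)
P=W[(abs(W[...,0]-.45)<.06)&(abs(W[...,1]+.24)<.022)&(W[...,2]<.1)&(W[...,2]>.005)]
for lo in np.arange(.39,.52,.01):
    s=P[(P[:,0]>=lo)&(P[:,0]<lo+.01)]
    if len(s): print(round(lo,3),len(s),np.percentile(s[:,2],[5,50,95]).round(3))
E
```

```text
[ 0.441 -0.24   0.038] [ 0.87  0.   -0.5 ] 54.227848166708
0.39 6801 [0.076 0.08  0.088]
0.4 1674 [0.073 0.078 0.082]
0.41 36 [0.075 0.076 0.077]
0.42 2483 [0.028 0.031 0.033]
0.43 2948 [0.033 0.036 0.039]
0.44 2446 [0.039 0.042 0.045]
0.45 2734 [0.044 0.048 0.051]
0.46 2557 [0.051 0.053 0.056]
0.47 83 [0.055 0.056 0.057]
```

View pics/w3.png

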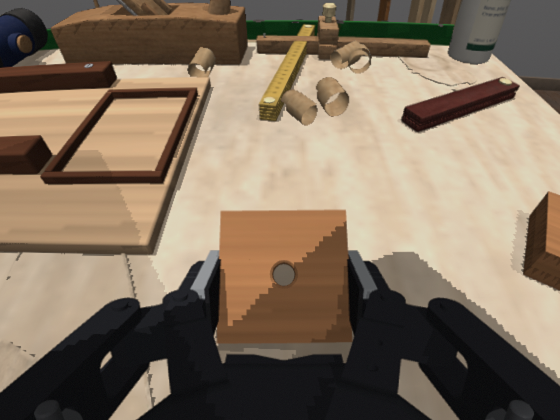

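The foot has its plain face up and sloped about 30°, while the tool turned 90°. So the block swung in the pads like a pendulum, either freely or because of the slack event. I'll turn the tool and see whether the block follows.

```bash
cat >> h.py <<'E'
def slope(cx=None):
    """inclination (deg, about y) of the held block's upper face, from the wrist depth; + = face turned toward robot"""
    p,q=np.array(r.current_tool_pos()),r.current_ee_rot(); im=optics.get_image('wrist'); W=cloud(im,wristT(im,p,q))
    d=R.from_quat(q).as_matrix()[:,2]; g=p+d*.012
    V=W-g; P=W[(np.linalg.norm(V,axis=2)<.05)&(abs(V[...,1])<.02)]
    n=len(P)
    if n<50: return None,n
    c=np.median(P,0); s=np.linalg.svd(P[np.abs(P-c).max(1)<.04]-c,full_matrices=False)[2][2]; s*=np.sign(s[2]) or 1
    return s.round(2),n,(P.min(0)-g).round(3),(P.max(0)-g).round(3)
E
python3 - <<'E'
from h import *
p=np.array(r.current_tool_pos()); r.move_linear(p+[0,0,.1]); print(slope())
p=np.array(r.current_tool_pos())
for a in (30,0):
    f=best(p,0,D(a),0); r.move_linear(p,rot=pose(p,0,D(a),0,f)[1],vel=.1); r.sleep(.3); print(a,slope(),r.current_opening()*85)
save('wrist','w4.png'); print(r.current_t())
E
```

```text
(array([-0.5 , -0.  ,  0.86]), 12029, array([-0.03 , -0.02 , -0.005]), array([0.02 , 0.02 , 0.025]))
30 (array([-0., -0.,  1.]), 12012, array([-0.027, -0.02 , -0.003]), array([0.029, 0.02 , 0.014])) 53.69439762170824
0 (array([ 0.5 , -0.  ,  0.87]), 12029, array([-0.018, -0.02 , -0.005]), array([0.031, 0.02 , 0.026])) 54.36610941777621
41.1667
```

View pics/w4.png

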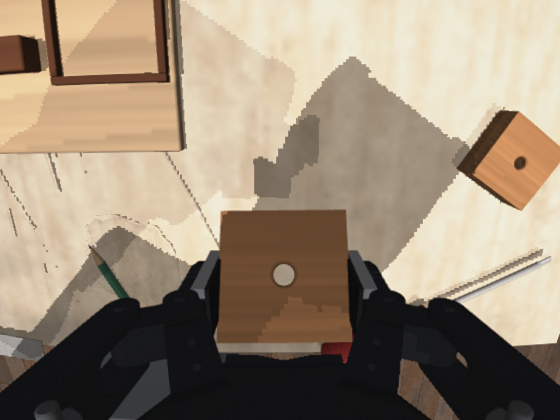

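The block now follows the tool rigidly: it is flat when the tool is at +30°. So the 60° slip was the one-off slackening. I'll flip it the other way: stand it at -60°, regrasp at +60°, and lay it flat at -30°.

```bash
cat >> h.py <<'E'
def setdown(c,psi,a,k,fz=3,up=.05):
    """bring held thing's centre over c, then down until contact"""
    c=np.array(c); f=best(c+[0,0,up],psi,a,k); p,q=pose(c,psi,a,k,f); r.move_to(p+[0,0,up],q); r.sleep(.2); f0=F()
    print('above',slope()[0],round(r.current_opening()*85,1),end=' ')
    r.move_linear(p+[0,0,.004],vel=.1)
    for i in range(8):
        r.move_linear(p+[0,0,.003-.001*i],vel=.02); d=F()-f0
        if d[2]>fz: break
    print('down',d.round(1),(np.array(r.current_tool_pos())-p).round(4))
def away(): 
    p=np.array(r.current_tool_pos()); r.move_linear(p+[0,0,max(.05,.28-p[2])],vel=.25)
    r.move_to([.33,.1,.33],pose((0,0,0),0,0,0,best((.33,.1,.33),0,0,0))[1])
E
python3 - <<'E'
from h import *
setdown((.45,-.24,.0285),0,D(-60),.012); release(); away()
W=cloud(optics.get_image('top')); print(blob(W,(.45,-.24),.06,.03,.08),blob(W,(.45,-.24),.06,.017,.03),r.current_t())
E
```

```text
above [ 1.   -0.    0.01] 54.3 down [1.3 0.6 5.8] [ 0.0001 -0.     -0.0005]
{'c': array([ 0.4488, -0.2375], dtype=float32), 'L': np.float32(0.0559), 'S': np.float32(0.024), 'yaw': 1.526, 'z': np.float64(0.0545), 'n': 189} {'c': array([ 0.4404, -0.2329], dtype=float32), 'L': np.float32(0.0591), 'S': np.float32(0.02), 'yaw': 1.156, 'z': np.float64(0.0223), 'n': 18} 47.7917
```

Foot 1 is standing. Next: regrasp at +60°, lay it down at -30°, then pick it vertically and place it on the board.

```bash
python3 - <<'E'
from h import *
pick((.449,-.238,.0285),-.02,D(60),.012,grip=60); p=np.array(r.current_tool_pos()); r.move_linear(p+[0,0,.07]); print(slope()[0])
setdown((.45,-.24,.0125),0,D(-30),.012); release(); away()
im=save('top','top5.png'); W=cloud(im); b=blob(W,(.45,-.24),.06,.017,.04); print(b,blob(W,(.476,-.421),.06,.017,.035),r.current_t())
a=cv2.imread('pics/top5.png')[140:310,260:460]; cv2.imwrite('pics/c5.png',cv2.resize(a,(600,510),interpolation=cv2.INTER_CUBIC))
E
```

```text
at [ 0.3 -0.2  1.5] opening mm 54.4 ff 63.5
[ 1.   -0.01  0.02]
above [0.87 0.01 0.5 ] 54.6 down [ 4.5 11.  62.5] [ 0.0024 -0.0004  0.0077]
{'c': array([ 0.4227, -0.2387], dtype=float32), 'L': np.float32(0.0565), 'S': np.float32(0.0556), 'yaw': 1.553, 'z': np.float64(0.0227), 'n': 308} {'c': array([ 0.4759, -0.4211], dtype=float32), 'L': np.float32(0.058), 'S': np.float32(0.0572), 'yaw': -0.548, 'z': np.float64(0.0223), 'n': 368} 58.125
```

View pics/c5.png

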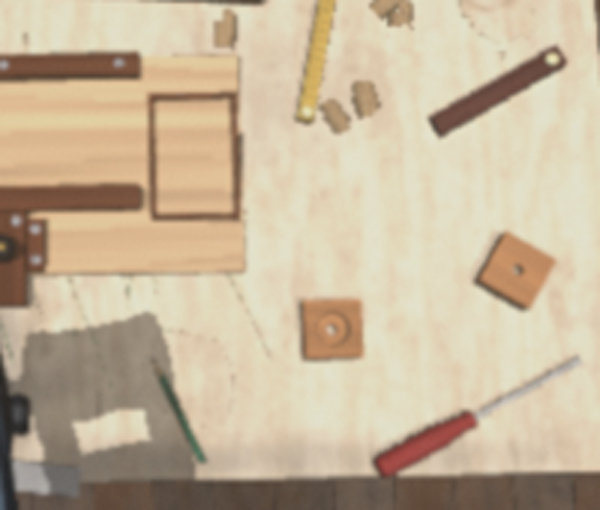

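Foot 1 now lies counterbore up at (332,328). The "slips" came from my helper, which chose the other half-turn of the wrist between grasp and placing; I'll fix that. Foot 1 goes onto the board now, then foot 2.

```bash
cat >> h.py <<'E'
def carry(c1,psi1,a1,c2,psi2,a2,k,grip=60,lift=.07,fz=3,back=.09,up=.05):
    """pick at pose 1 and set down at pose 2 with one and the same half-turn of the wrist"""
    o=[]
    for f in (0,1):
        p1,q1=pose(c1,psi1,a1,k,f); p2,q2=pose(c2,psi2,a2,k,f)
        j1=r.inverse_kinematics(p1,q1); j2=r.inverse_kinematics(p2+[0,0,up],q2)
        if j1 is None or j2 is None: continue
        j1,j2=np.array(j1),np.array(j2); o.append((np.abs(j1-j2).max()+.3*np.abs(j1-r.current_q()).max(),f))
    f=min(o)[1]; p1,q1=pose(c1,psi1,a1,k,f); pb,_=pose(c1,psi1,a1,k+back,f); p,q=pose(c2,psi2,a2,k,f)
    r.set_gripper(.85); r.move_to(pb,q1); f0=F(); r.move_linear(p1,vel=.12); d0=F()-f0
    r.set_gripper(0,grip); w=r.current_opening()*85; r.move_linear(p1+[0,0,lift],vel=.12); print('pick',d0.round(1),round(w,1),end=' | ')
    r.move_to(p+[0,0,up+lift],q); r.move_linear(p+[0,0,up]); r.sleep(.2); f0=F(); print('above',slope()[0],round(r.current_opening()*85,1),end=' | ')
    if r.current_opening()*85<48: print('LOST'); return False
    r.move_linear(p+[0,0,.005],vel=.1)
    for i in range(9):
        d=F()-f0
        if d[2]>fz: break
        r.move_linear(p+[0,0,.004-.001*i],vel=.02)
    print('down',d.round(1),(np.array(r.current_tool_pos())-p).round(4)); release(); return True
E
python3 - <<'E'
from h import *
carry((.4227,-.2387,.0125),-.018,0,(.636,.115,.0245),0,0,.008); away()
W=cloud(optics.get_image('top')); b=blob(W,(.476,-.421),.06,.017,.035); print(b,blob(W,(.636,.115),.04,.027,.045),r.current_t())
y=(b['yaw']+np.pi/4)%(np.pi/2)-np.pi/4
if carry((*b['c'],.0125),y,D(-30),(.45,-.24,.0285),0,D(60),.012): away()
W=cloud(optics.get_image('top')); print(blob(W,(.45,-.24),.06,.03,.08),r.current_t())
E
```

```text
pick [ 0.1 -0.1 -1. ] 54.6 | above [ 0.07 -0.01  1.  ] 54.4 | down [-5.1 -1.2 11.2] [0.0001 0.     0.0011]
{'c': array([ 0.476 , -0.4212], dtype=float32), 'L': np.float32(0.0579), 'S': np.float32(0.057), 'yaw': -0.56, 'z': np.float64(0.0225), 'n': 372} {'c': array([0.6362, 0.1164], dtype=float32), 'L': np.float32(0.0577), 'S': np.float32(0.0561), 'yaw': -0.002, 'z': np.float64(0.0349), 'n': 302} 69.1667
pick [ 0.5 -0.5  0.9] 54.7 | above [-0.99  0.    0.14] 54.5 | down [-1.7  0.7  6.2] [ 0.0002 -0.     -0.0005]
{'c': array([ 0.4504, -0.2386], dtype=float32), 'L': np.float32(0.0579), 'S': np.float32(0.0247), 'yaw': 1.565, 'z': np.float64(0.0545), 'n': 194} 82.4333
```

```bash
python3 - <<'E'
from h import *
if carry((.4504,-.2386,.0285),0,D(-60),(.636,.035,.0245),0,D(30),.012): away()
im=crop('top','c6.png',200,370,145,245,4); W=cloud(im); print(blob(W,(.636,.035),.04,.027,.045),blob(W,(.636,.115),.04,.027,.045),r.current_t())
print('cA',blob(W,(.5369,.4327),.053,.038,.06))
E
```

```text
pick [ 1.   0.8 -0.1] 54.7 | above [-0.03 -0.    1.  ] 54.2 | Traceback (most recent call last):
  File "<stdin>", line 2, in <module>
  File "h.py", line 97, in carry
    r.move_linear(p+[0,0,.005],vel=.1)
    ~~~~~~~~~~~~~^^^^^^^^^^^^^^^^^^^^^
cell.PlanningError: the arm cannot follow that straight line within its joint ranges
```

```bash
python3 - <<'E'
from h import *
print(np.round(r.current_q(),2)); q=r.current_ee_rot()
p0=np.array(r.current_tool_pos())
for c in [(.636,.035,.0245),(.62,.0,.0245),(.636,.15,.0245),(.45,-.24,.0125),(.42,-.2,.0125)]:
    d=R.from_quat(q).as_matrix()[:,2]; p=np.array(c)-.012*d
    print(c,[lim(r.inverse_kinematics(p+[0,0,u],q)) for u in (.05,.0)])
E
```

```text
[-0.02  0.58  1.89  0.08  0.14 -1.67]
(0.636, 0.035, 0.0245) [array([-0.02,  0.59,  1.89,  0.08,  0.14, -1.67]), None]
(0.62, 0.0, 0.0245) [array([-0.09,  0.56,  1.94,  0.38,  0.13, -2.03]), None]
(0.636, 0.15, 0.0245) [array([ 0.2 ,  0.61,  1.84, -0.52,  0.2 , -0.89]), array([ 0.2 ,  0.7 ,  1.84, -0.89,  0.13, -0.51])]
(0.45, -0.24, 0.0125) [array([-0.76,  0.49,  2.16,  1.33,  0.36,  2.71]), array([-0.76,  0.62,  2.16,  1.67,  0.35,  2.36])]
(0.42, -0.2, 0.0125) [array([-0.73,  0.44,  2.28,  1.53,  0.34,  2.53]), array([-0.73,  0.58,  2.28,  1.91,  0.36,  2.12])]
```

```bash
python3 - <<'E'
from h import *
q=r.current_ee_rot(); d=R.from_quat(q).as_matrix()[:,2]; p=np.array([.45,-.24,.0125])-.012*d
t=np.array(r.current_tool_pos()); r.move_to(t+[-.05,-.05,.09],q); r.move_to(p+[0,0,.1],q); r.move_linear(p+[0,0,.05]); r.sleep(.2); f0=F(); print(slope()[0],r.current_opening()*85)
r.move_linear(p+[0,0,.005],vel=.1)
for i in range(9):
    e=F()-f0
    if e[2]>3: break
    r.move_linear(p+[0,0,.004-.001*i],vel=.02)
print(e.round(1),(np.array(r.current_tool_pos())-p).round(4)); release(); away()
W=cloud(optics.get_image('top')); b=blob(W,(.45,-.24),.06,.017,.035); print(b,r.current_t())
y=(b['yaw']+np.pi/4)%(np.pi/2)-np.pi/4
if carry((*b['c'],.0125),y,0,(.636,.035,.0245),0,0,.008): away()
im=crop('top','c6.png',200,370,145,245,4); W=cloud(im); print(blob(W,(.636,.035),.04,.027,.045),blob(W,(.636,.115),.04,.027,.045),r.current_t())
E
```

```text
Traceback (most recent call last):
cell.PlanningError: the arm cannot take that pose within its joint ranges
```

```bash
cat > s.py <<'E'
from h import *
q=r.current_ee_rot(); d=R.from_quat(q).as_matrix()[:,2]; p=np.array([.45,-.24,.0125])-.012*d
t=np.array(r.current_tool_pos())
for dv in [(0,0,.07),(0,-.03,.07),(.02,-.05,.06),(0,-.1,.06),(-.03,-.1,.05),(0,0,.04)]:
    try: r.move_to(t+dv,q); print('via',dv); break
    except r.PlanningError: pass
else: raise SystemExit('no via')
r.move_to(p+[0,0,.1],q); r.move_linear(p+[0,0,.05]); r.sleep(.2); f0=F(); print(slope()[0],r.current_opening()*85)
r.move_linear(p+[0,0,.005],vel=.1)
for i in range(9):
    e=F()-f0
    if e[2]>3: break
    r.move_linear(p+[0,0,.004-.001*i],vel=.02)
print(e.round(1),(np.array(r.current_tool_pos())-p).round(4)); release(); away()
W=cloud(optics.get_image('top')); b=blob(W,(.45,-.24),.06,.017,.035); print(b,r.current_t())
y=(b['yaw']+np.pi/4)%(np.pi/2)-np.pi/4
if carry((*b['c'],.0125),y,0,(.636,.035,.0245),0,0,.008): away()
im=crop('top','c6.png',200,370,145,245,4); W=cloud(im); print(blob(W,(.636,.035),.04,.027,.045),blob(W,(.636,.115),.04,.027,.045),r.current_t())
E
python3 s.py
```

```text
via (0, 0, 0.07)Traceback (most recent call last):
  File "s.py", line 8, in <module>
    r.move_to(p+[0,0,.1],q); r.move_linear(p+[0,0,.05]); r.sleep(.2); f0=F(); print(slope()[0],r.current_opening()*85)
    ~~~~~~~~~^^^^^^^^^^^^^^
cell.PlanningError: the arm cannot take that pose within its joint ranges
```

```bash
python3 - <<'E'
import re
s=open('s.py').read()
a=s.index('q=r.current'); b=s.index('r.move_to(p+[0,0,.1]')
s=s[:a]+'''q0=r.current_ee_rot(); ok=0
print(np.round(r.current_q(),2))
for psi in (-.49,-.3,-.7,-.9,-1.1):
    q=(R.from_euler('z',psi)*R.from_quat(q0)).as_quat(); d=R.from_quat(q).as_matrix()[:,2]; p=np.array([.45,-.24,.0125])-.012*d
    J=[r.inverse_kinematics(p+[0,0,u],q) for u in (.1,.05,0)]
    print(psi,[lim(j) for j in J])
    if all(j is not None for j in J): ok=1; break
if not ok: raise SystemExit('none')
'''+s[b:]
open('s.py','w').write(s)
E
python3 s.py
```

```text
[-0.13  0.24  1.92  0.15  0.47 -1.82]
-0.49 [array([-0.61,  0.35,  2.2 ,  0.67,  0.1 , -2.34]), array([-0.61,  0.47,  2.21,  2.37,  0.09,  2.24]), array([-0.61,  0.6 ,  2.21,  2.84,  0.2 ,  1.77])]Traceback (most recent call last):
  File "s.py", line 10, in <module>
    r.move_to(p+[0,0,.1],q); r.move_linear(p+[0,0,.05]); r.sleep(.2); f0=F(); print(slope()[0],r.current_opening()*85)
                             ~~~~~~~~~~~~~^^^^^^^^^^^^^
cell.PlanningError: the arm cannot follow that straight line within its joint ranges
```

```bash
python3 - <<'E'
from h import *
q0=R.from_quat(r.current_ee_rot()); print(np.round(r.current_q(),2),np.round(r.current_tool_pos(),3),r.current_opening()*85)
for c in [(.45,-.24,.0125),(.4,-.2,.0125)]:
  for dp in (-1.2,-.9,.5,.9,1.3):
    q=(R.from_euler('z',dp)*q0).as_quat(); d=R.from_quat(q).as_matrix()[:,2]; p=np.array(c)-.012*d
    print(c,dp,[lim(r.inverse_kinematics(p+[0,0,u],q)) for u in (.1,.05,0)])
E
```

```text
[-0.61  0.35  2.19  0.67  0.1  -2.34] [ 0.445 -0.237  0.123] 54.42907508410324
(0.45, -0.24, 0.0125) -1.2 [array([-0.34,  0.47,  1.96, -0.8 ,  0.76,  0.39]), array([-0.34,  0.57,  1.97, -0.89,  0.68,  0.52]), array([-0.34,  0.68,  1.97, -1.  ,  0.62,  0.66])]
(0.45, -0.24, 0.0125) -0.9 [array([-0.37,  0.43,  2.05, -0.92,  0.57,  0.22]), array([-0.37,  0.53,  2.06, -1.09,  0.5 ,  0.42]), array([-0.37,  0.65,  2.06, -1.29,  0.46,  0.65])]
(0.45, -0.24, 0.0125) 0.5 [None, array([-0.76,  0.49,  2.16,  1.32,  0.37,  2.71]), array([-0.76,  0.62,  2.16,  1.65,  0.36,  2.36])]
(0.45, -0.24, 0.0125) 0.9 [array([-0.82,  0.43,  2.05,  0.87,  0.67,  2.78]), array([-0.82,  0.53,  2.06,  1.  ,  0.6 ,  2.62]), array([-0.82,  0.65,  2.06,  1.15,  0.55,  2.43])]
(0.45, -0.24, 0.0125) 1.3 [array([-0.84,  0.49,  1.93,  0.69,  0.9 ,  2.57]), array([-0.84,  0.59,  1.94,  0.76,  0.82,  2.48]), array([-0.84,  0.69,  1.94,  0.83,  0.75,  2.37])]
(0.4, -0.2, 0.0125) -1.2 [array([-0.28,  0.4 ,  2.1 , -0.83,  0.73,  0.49]), array([-0.28,  0.51,  2.11, -0.95,  0.65,  0.65]), array([-0.28,  0.63,  2.11, -1.09,  0.59,  0.82])]
(0.4, -0.2, 0.0125) -0.9 [array([-0.32,  0.35,  2.19, -0.99,  0.56,  0.35]), array([-0.32,  0.47,  2.21, -1.2 ,  0.49,  0.59]), array([-0.32,  0.6 ,  2.21, -1.44,  0.46,  0.87])]
(0.4, -0.2, 0.0125) 0.5 [None, array([-0.78,  0.43,  2.31,  1.54,  0.36,  2.46]), array([-0.78,  0.58,  2.31,  1.92,  0.39,  2.05])]
(0.4, -0.2, 0.0125) 0.9 [array([-0.85,  0.34,  2.2 ,  0.93,  0.64,  2.68]), array([-0.85,  0.47,  2.22,  1.1 ,  0.57,  2.47]), array([-0.85,  0.6 ,  2.22,  1.31,  0.52,  2.23])]
(0.4, -0.2, 0.0125) 1.3 [array([-0.86,  0.41,  2.09,  0.73,  0.85,  2.49]), array([-0.86,  0.52,  2.1 ,  0.81,  0.76,  2.37]), array([-0.86,  0.64,  2.1 ,  0.91,  0.69,  2.24])]
```

```bash
python3 - <<'E'
s=open('s.py').read()
s=s.replace('(-.49,-.3,-.7,-.9,-1.1)','(-np.pi/2+.49,)')
open('s.py','w').write(s)
E
python3 s.py
```

```text
[-0.61  0.35  2.19  0.67  0.1  -2.34]
-1.0807963267948966 [array([-0.34,  0.45,  2.  , -0.85,  0.68,  0.32]), array([-0.34,  0.56,  2.01, -0.97,  0.61,  0.47]), array([-0.34,  0.66,  2.01, -1.11,  0.56,  0.64])]
[-0.   -0.23  0.97] 54.512519041020816
[-1.1  1.1  5. ] [ 0.0001 -0.0001  0.0003]
{'c': array([ 0.4492, -0.2386], dtype=float32), 'L': np.float32(0.0574), 'S': np.float32(0.0559), 'yaw': 1.561, 'z': np.float64(0.0223), 'n': 304} 98.75
pick [ 0.6 -0.1  0.8] 54.8 | above [-0.07 -0.01  1.  ] 55.2 | down [-4.5 -0.1 12.7] [0.0002 0.     0.0011]
{'c': array([0.6366, 0.0366], dtype=float32), 'L': np.float32(0.0573), 'S': np.float32(0.0559), 'yaw': 0.002, 'z': np.float64(0.0341), 'n': 308} {'c': array([0.6365, 0.1165], dtype=float32), 'L': np.float32(0.0568), 'S': np.float32(0.0558), 'yaw': 0.005, 'z': np.float64(0.0348), 'n': 304} 109.5333
```

View pics/c6.png

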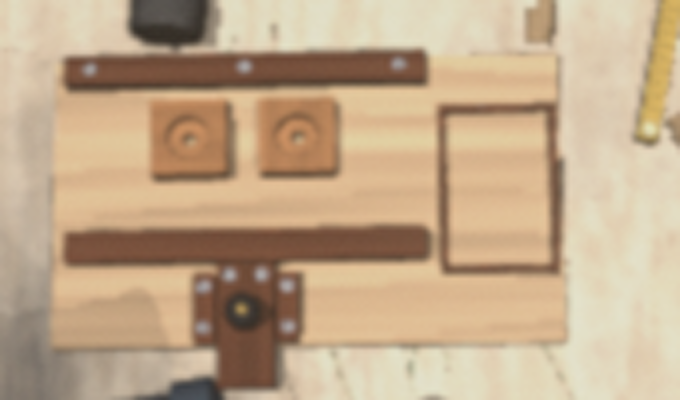

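Both feet lie counterbore up between jaw and fence, at (190,138) and (298,136). The bay centre is at crop (498,188), which is about (0.598,-0.115). Now I'll clamp.

```bash
python3 - <<'E'
from h import *
k=(.502,.075,.055)
f=best(k,np.pi/2,0,0); p,q=pose(k,np.pi/2,0,0,f)
r.set_gripper(.6); near(p,q,.08); r.move_linear(p,vel=.1); r.set_gripper(0,60); f0=F(); x=r.current_tool_pos()[0]; print(x,r.current_opening()*85)
r.move_linear([x+.049,*p[1:]],vel=.05); print((F()-f0).round(1))
for i in range(16):
    r.move_linear([x+.049+.001*(i+1),*p[1:]],vel=.03); d=F()-f0; print(np.round(r.current_tool_pos()[0],4),d.round(1))
    if d[0]<-26: break
t=np.array(r.current_tool_pos()); r.set_gripper(.6); r.move_linear([t[0],t[1],.16],vel=.15); r.move_to([.33,.1,.33],q)
W=cloud(optics.get_image('top'))
print(edge_fit(W,.595,.633,-.05,.0,.024,.05,1),blob(W,(.65,.035),.06,.0335,.045),blob(W,(.5565,.075),.03,.045,.08),r.current_t())
print('cA',blob(W,(.5369,.4327),.053,.038,.06));
r.move_to([.45,-.05,.4],q)
W=cloud(optics.get_image('top')); print('cB',blob(W,(.3873,.3613),.056,.038,.06))
E
```

```text
0.5024561747973393 23.36230629931886
[-1.1 -0.6  0.6]
0.5524 [-1.3 -1.   1.2]
0.5534 [-3.2 -0.2  1. ]
0.5544 [-1.6 -0.9  1.1]
0.5553 [-2.4 -1.1  1.1]
0.5564 [-2.6 -1.4  0.4]
0.5565 [-7.4 -1.9  6.6]
0.5565 [-13.1  -2.4  11. ]
0.5566 [-19.5  -1.8  15.8]
0.5566 [-24.7  -2.8  20. ]
0.5567 [-28.8  -2.6  24.1]
(np.float64(0.6180645852869306), np.float64(-0.03473389578681956), np.float64(0.001294183154489361)) {'c': array([0.649, 0.041], dtype=float32), 'L': np.float32(0.105), 'S': np.float32(0.1015), 'yaw': 1.525, 'z': np.float64(0.0357), 'n': 305} {'c': array([0.5549, 0.0748], dtype=float32), 'L': np.float32(0.0229), 'S': np.float32(0.0229), 'yaw': -0.051, 'z': np.float64(0.0611), 'n': 66} 118.5333
cA {'c': array([0.5369, 0.4327], dtype=float32), 'L': np.float32(0.0939), 'S': np.float32(0.0575), 'yaw': 0.067, 'z': np.float64(0.0454), 'n': 629}
cB {'c': array([0.3737, 0.3327], dtype=float32), 'L': np.float32(0.0896), 'S': np.float32(0.0484), 'yaw': -0.364, 'z': np.float64(0.0453), 'n': 455}
```

The jaw clamped at about 0.054 m with the force rising to 29 N. Carton B seems to have been knocked aside; carton A hasn't moved. I'll weigh A first.

```bash
python3 - <<'E'
from h import *
c=(.5369,.4327,.031); psi=.067; f=best(c,psi,0,0); p,q=pose(c,psi,0,0,f)
r.set_gripper(.95); near(p,q,.1); r.move_linear(p,vel=.1); r.sleep(.3); f0=np.mean([F() for _ in range(6)],0)
r.set_gripper(0,80); print(r.current_opening()*85); r.move_linear(p+[0,0,.045],vel=.08); r.sleep(.5)
w=np.mean([F() for _ in range(6)],0)-f0; print('A kg',(-w/9.81).round(3),r.current_opening()*85,r.current_t())
E
```

```text
54.68807143716597
A kg [-0.039  0.022  0.645] 55.03632031275105 124.8667
```

A weighs 0.65 kg, so it is the full one. It goes into the bay.

```bash
python3 - <<'E'
from h import *
f=best(r.current_tool_pos(),0,0,0); q=pose((0,0,0),0,0,0,f)[1]; p=np.array(r.current_tool_pos())
if abs((R.from_quat(q).inv()*R.from_quat(r.current_ee_rot())).magnitude())>1: q=pose((0,0,0),0,0,0,1-f)[1]
z=.031+.055
r.move_linear([.56,.36,z],rot=q,vel=.15); r.move_linear([.645,.25,z],vel=.15); r.move_linear([.645,-.1,z],vel=.18); r.move_linear([.598,-.115,z],vel=.1)
print(r.current_opening()*85); r.sleep(.2); f0=F(); T=np.array([.598,-.115,.043]); r.move_linear(T+[0,0,.006],vel=.08)
for i in range(10):
    d=F()-f0
    if d[2]>3: break
    r.move_linear(T+[0,0,.005-.001*i],vel=.02)
print(d.round(1),np.round(r.current_tool_pos(),4)); r.set_gripper(.82); r.move_linear(np.array(r.current_tool_pos())+[0,0,.15],vel=.12); r.move_to([.33,.1,.33],q); r.set_gripper(.6)
im=save('top','t9.png'); W=cloud(im); print(blob(W,(.598,-.115),.06,.045,.08),blob(W,(.5565,.075),.03,.045,.08),r.current_t())
cv2.imwrite('pics/c9.png',cv2.resize(im['pixels'][140:310,120:460,::-1],(800,400),interpolation=cv2.INTER_CUBIC))
E
```

```text
54.81293971224315
[-2.6  0.7  5.8] [ 0.5982 -0.115   0.0434]
{'c': array([ 0.5972, -0.1135], dtype=float32), 'L': np.float32(0.094), 'S': np.float32(0.0553), 'yaw': -0.031, 'z': np.float64(0.0568), 'n': 635} {'c': array([0.555 , 0.0748], dtype=float32), 'L': np.float32(0.0234), 'S': np.float32(0.0229), 'yaw': -0.047, 'z': np.float64(0.061), 'n': 66} 135.1167
```

View pics/c9.png

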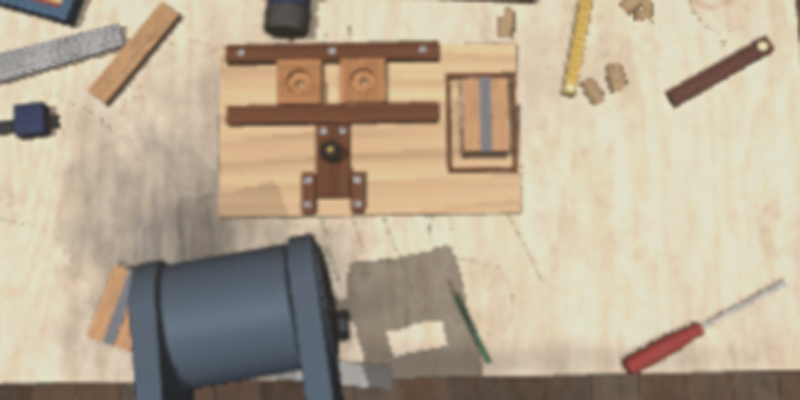

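The feet are clamped with counterbores up, at (299,82) and (362,80). Carton A sits flat inside the bay lips at (484,118), and carton B is still upright on the bench. The tools haven't moved, so I'm handing in.

```bash
python3 -c "
from h import *
print(r.hand_in(),r.current_t())"
```

```text
the job is handed in; nothing more can be done
the job is handed in; nothing more can be done
```

I handed the job in at about 135 s: both feet that were there are counterbore up and clamped tight against the fence, the full carton (0.65 kg) is upright in the bay, the other carton is upright on the bench, and the tools are untouched.

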